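# Sort sample tubes by length into a drawer and shut it

### The arm

A 6-joint arm with a two-finger parallel gripper is mounted at the origin on the work surface. World frame = base frame: x ahead of the robot, y to its left, z up, the work surface at z = 0. Lengths are in m, angles in rad, forces in N, time in s.
With the tool pointing down it reaches from about 0.325 to 0.85 m from the base axis. Payload 15.5 kg.
Tool frame: the origin (TCP) lies midway between the tips of the shut fingers; the grasp point (between the pads) lies 19 mm behind it; z points along the fingers, y is the line along which they close (so a half turn about z gives the same grasp; the last joint's range is limited). The gripper opens to 91 mm and grips with 3 to 60 N. Pads are 32 mm wide; open, the fingers measure 118 mm over their backs; the gripper's body (76 mm by 178 mm) begins 60 mm behind the grasp point.
Start: joints at [1.135, 0.494, 1.345, -0, 1.302, -0.096], TCP at [0.209, 0.589, 0.214] pointing down, gripper open.
Joint ranges: [-2.91, 2.91], [-0.82, 2.16], [0.22, 2.67], [-1.22, 4.37], [0.12, 2.79], [-3.08, 3.08]. Speed limits (rad/s): [1.89, 1.89, 2.57, 3.01, 3.01, 3.01].

### API

Orientations are given as a unit quaternion [x, y, z, w].
In Python, from cell import r gives the robot as it stands.
- The arm moves only by the shell command python3 -m jog 'ROWS' [OPENING] [FORCE]. ROWS is a JSON object of lists of equal length, an entry for each row: "xyz": the shift along the world's x, y, z normalised to -1 to 1, where 1 is 0.15 m, a list of three; "rot": the turn, a rotation vector about the world's x, y, z normalised to -1 to 1, where 1 is 180 degrees, a list of three. In form: {"xyz": [[tx, ty, tz], ...], "rot": [[wx, wy, wz], ...]}. A call has 1 to 10 rows; each row is the pose to reach, as a shift and turn from the pose commanded when the call began, turning the shorter way round; what a row does not reach only later rows make up. A row lasts 1/8 s, in which the tool goes at most 62.5 mm and 10.7 degrees, less where a joint would pass 70% of its speed; a pose out of reach is approached as far as the arm can. A call with a number of a shift or a turn outside -1 to 1 is refused whole. A call with a gripper value outside its range is refused whole. OPENING is the closure, from -1 (fully open) to 1 (shut), set as the call begins (- or left out, the last holds). The fingers move at their own pace and stop on an object; FORCE is the grip in N (left out, the last holds). Time passes only in rows, so rows that repeat a pose let the fingers close. It gives the time, the measured TCP pose, the force, the opening and the grip force at its end, in the units of the state.
- r.get_state(): the state, without advancing time (a new reading comes with each control period).
- r.grab_frame(name): name is "scene" or "side" or "wrist"; returns the picture (384x512x3 uint8, blue, green, red); there is no depth.
- r.get_calibration(name): a dict with "mtx" (3x3 intrinsics, pixels), "eye" and "orientation" of the camera in the world; the wrist camera has in their place "tool_from_camera" (4x4, takes a point from camera to tool coordinates, whose origin is the TCP and whose axes are the flange's). Camera axes: x right, y up, looking along -z (the intrinsics and any distortion apply to the point x, -y, -z); pixel columns grow to the right and rows downward; lengths in m; the calibration is good to about 2 mm. A picture is of the moment at which its call begins: read the wrist's pose just before it. get_calibration takes no time and is no camera call.
- r.sign_off(): hands the job in; it is judged then, once.
The state is a dict: "time_s": time; "joints": joint angles; "qvel": joint speeds; "tau": joint torques, N m; "tool_pos": TCP position; "ee_rot": TCP orientation; "ft_force": force on the tool from outside, world axes, zero at the start; "moment": the same for the moment, N m; "width": finger opening in m; "finger_force": force on a finger pad.
Only numpy, scipy, OpenCV 4.12 (cv2) and the standard library are available. Lean on these libraries where they do the work, as an engineer would, in place of code of your own. Each camera call takes 0.05 s, during which the arm holds its last target. There are 200 camera calls.

### The job

Three look-alike sample tubes of different lengths lie on the bench: lay each one in the drawer row whose pocket matches its length (short, medium, long). Then push the drawer fully shut. Leave the two stacks of culture dishes alone.

Things in the scene. Friction and masses are not known exactly. Their poses are not given: they have to be found in the camera images.
- tube_short: The short sample tube, 80 mm long (the three differ only in length: 80, 110, 140): orange-tan body, 25 mm across, with square 26 mm ends: a red cap (22 mm long) at +x, an orange-tan foot (8 mm) at -x. It lies on its flat sides. Origin mid-length on its axis, 13 mm above what it lies on; x along the tube; any roll.
- row_short: Row for the short tube: loose insert 65 x 190 mm in the drawer; black-floored pocket 94 mm long (others: 94, 124 or 154), 36 wide, along y, in 6 mm high white blocks; no side rails in the middle 56 mm (finger room). Origin at its underside centre, z up, 10 mm above the bench; pocket floor at z 6 mm, a seated tube's axis at 19. Rows lie 66 mm apart, in any order.
- tube_medium: The medium sample tube, 110 mm long (the three differ only in length: 80, 110, 140): orange-tan body, 25 mm across, with square 26 mm ends: a red cap (22 mm long) at +x, an orange-tan foot (8 mm) at -x. It lies on its flat sides. Origin mid-length on its axis, 13 mm above what it lies on; x along the tube; any roll.
- row_medium: Row for the medium tube: loose insert 65 x 190 mm in the drawer; black-floored pocket 124 mm long (others: 94, 124 or 154), 36 wide, along y, in 6 mm high white blocks; no side rails in the middle 56 mm (finger room). Origin at its underside centre, z up, 10 mm above the bench; pocket floor at z 6 mm, a seated tube's axis at 19. Rows lie 66 mm apart, in any order.
- tube_long: The long sample tube, 140 mm long (the three differ only in length: 80, 110, 140): orange-tan body, 25 mm across, with square 26 mm ends: a red cap (22 mm long) at +x, an orange-tan foot (8 mm) at -x. It lies on its flat sides. Origin mid-length on its axis, 13 mm above what it lies on; x along the tube; any roll.
- row_long: Row for the long tube: loose insert 65 x 190 mm in the drawer; black-floored pocket 154 mm long (others: 94, 124 or 154), 36 wide, along y, in 6 mm high white blocks; no side rails in the middle 56 mm (finger room). Origin at its underside centre, z up, 10 mm above the bench; pocket floor at z 6 mm, a seated tube's axis at 19. Rows lie 66 mm apart, in any order.
- cabinet: Low bench cabinet, 222 mm wide, 256 mm deep, 58 mm high, white with a clear top; does not move. Origin at the bottom centre of its front face; x points into the cabinet (away from the robot), so the drawer is shut by pushing along its +x.
- drawer (a joint): The cabinet's one drawer, m: 0 shut, 0.241 fully open towards the robot (its start). It slides stiffly (about 2 N) and stays where it is left.
- drawer_handle (a point): Middle of the steel bar handle (110 mm long, along the cabinet's y) on the drawer's blue front, 38 mm above the bench and 35 mm in front of the blue front panel, which is 222 mm wide and reaches up to 55 mm above the bench. It moves with the drawer, whose side walls reach 26 mm above the bench.
- dishes_a: Bystander: stack of four tan culture dishes, 93 mm across, 62 mm high. Origin underneath.
- dishes_b: Bystander: stack of three dark red culture dishes, 93 mm across, 47 mm high. Origin underneath.

How it is judged:
On the way:
1. All three tubes lie flat in the rows that match their lengths, while the drawer is still open (more than 150 mm) (x of tube_short in the frame of row_short between -0.01 and 0.01 m and y of tube_short in the frame of row_short between -0.01 and 0.01 m and z of tube_short in the frame of row_short between 0.014 and 0.023 m and angle between the x axis of tube_short and the y axis of row_short, either way round below 0.15 rad and x of tube_medium in the frame of row_medium between -0.01 and 0.01 m and y of tube_medium in the frame of row_medium between -0.01 and 0.01 m and z of tube_medium in the frame of row_medium between 0.014 and 0.023 m and angle between the x axis of tube_medium and the y axis of row_medium, either way round below 0.15 rad and x of tube_long in the frame of row_long between -0.01 and 0.01 m and y of tube_long in the frame of row_long between -0.01 and 0.01 m and z of tube_long in the frame of row_long between 0.014 and 0.023 m and angle between the x axis of tube_long and the y axis of row_long, either way round below 0.15 rad and value of joint drawer above 0.15 m), for 0.2 s.
At the end, for the whole second after the job is handed in: Drawer shut to within 6 mm, the three inserts still in it; each tube released, at rest, flat on the pocket floor of the row of its own length: centre within 10 mm of the row's centre along and across, axis 14 to 23 mm above the insert's underside, within 0.15 rad of the row, either end first (x of tube_short in the frame of row_short between -0.01 and 0.01 m and y of tube_short in the frame of row_short between -0.01 and 0.01 m and z of tube_short in the frame of row_short between 0.014 and 0.023 m and angle between the x axis of tube_short and the y axis of row_short, either way round below 0.15 rad and x of tube_medium in the frame of row_medium between -0.01 and 0.01 m and y of tube_medium in the frame of row_medium between -0.01 and 0.01 m and z of tube_medium in the frame of row_medium between 0.014 and 0.023 m and angle between the x axis of tube_medium and the y axis of row_medium, either way round below 0.15 rad and x of tube_long in the frame of row_long between -0.01 and 0.01 m and y of tube_long in the frame of row_long between -0.01 and 0.01 m and z of tube_long in the frame of row_long between 0.014 and 0.023 m and angle between the x axis of tube_long and the y axis of row_long, either way round below 0.15 rad and x of each of row_short, row_medium, row_long in the frame of cabinet above 0.02 m and height (world z) of each of row_short, row_medium, row_long below 0.016 m and value of joint drawer below 0.006 m and linear speed of each of tube_short, tube_medium, tube_long below 0.02 m/s); the robot touches nothing.
It fails at once if A stack of culture dishes is moved more than 30 mm or tipped more than 0.35 rad (distance of any of dishes_a, dishes_b from where it was at the start of the episode above 0.03 m or angle between any of dishes_a, dishes_b's own z axis and vertical above 0.35 rad).
It also fails if it takes over 72 s, if anything falls off the work surface, if the arm or the gripper's body presses on something with over 40 N, if the wrist force passes 120 N, or if a joint passes its speed limit or range.

## Working session

There is one attempt and no reset: what is moved stays moved. The work goes in short steps, Python scripts to look and compute and a shell command to move; the robot and the scene stay as the last step left them, time stands still between calls to the robot, and variables do not carry over. Pictures are saved under pics/ and viewed, at most 10 in all, crops included, and the job is handed in when it is done.

```bash
ls; mkdir -p pics; python3 - <<'E'
from cell import r
import cv2
s=r.get_state(); print({k:s[k] for k in('time_s','tool_pos','ee_rot','width')})
for n in('scene','side'):
    cv2.imwrite(f'pics/{n}0.png',r.grab_frame(n)); c=r.get_calibration(n); print(n,c)
print(r.get_calibration('wrist'))
E
```

```text
pics
{'time_s': 0.0, 'tool_pos': array([0.20872642, 0.58870815, 0.21333214]), 'ee_rot': array([ 1.69564170e-01,  9.85518958e-01, -5.91108432e-04, -1.64062432e-04]), 'width': 0.09125957190184843}
scene {'mtx': array([[353.08297304,   0.        , 259.43643142],
       [  0.        , 353.08297304, 187.57083764],
       [  0.        ,   0.        ,   1.        ]]), 'eye': array([0.92930935, 0.26092408, 0.76737691]), 'orientation': array([0.12738763, 0.24881306, 0.85689173, 0.43312933])}
side {'mtx': array([[394.09283734,   0.        , 255.18611337],
       [  0.        , 394.09283734, 188.08428919],
       [  0.        ,   0.        ,   1.        ]]), 'eye': array([0.53647968, 0.97721406, 0.62278498]), 'orientation': array([-0.0074307 ,  0.50611811,  0.86242634, -0.0031708 ])}
{'mtx': array([[303.74627203,   0.        , 260.11083563],
       [  0.        , 303.74627203, 194.76430796],
       [  0.        ,   0.        ,   1.        ]]), 'tool_from_camera': array([[ 1.48425038e-04,  9.59961135e-01,  2.80133178e-01,
         7.89674957e-02],
       [ 9.99999628e-01,  9.55296376e-05, -8.57198435e-04,
         1.10693944e-04],
       [-8.49638203e-04,  2.80133201e-01, -9.59960764e-01,
        -1.69832425e-01],
       [ 0.00000000e+00,  0.00000000e+00,  0.00000000e+00,
         1.00000000e+00]])}
```

View pics/scene0.png

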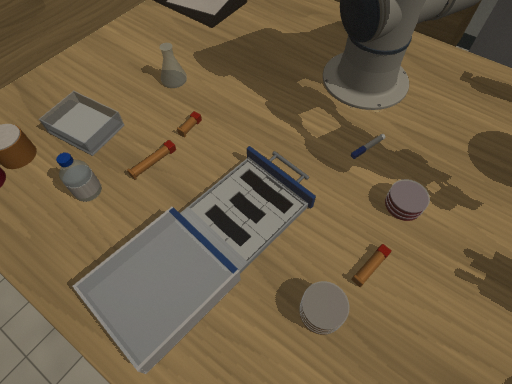

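View pics/side0.png

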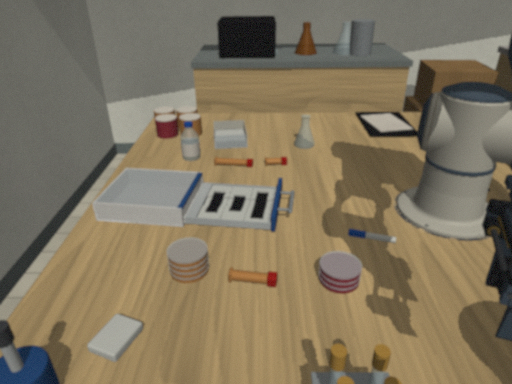

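The scene view shows tubes near (190,124), (152,160) and (372,265), with caps red. The drawer pockets are at (267,191), (247,208) and (228,225), and the handle is at (290,165). The side view shows tubes at (276,161), (233,162) and (253,278), and pockets at (212,201), (237,203) and (260,205). The dishes stand either side of the third tube, with a clear gap.

```bash
cat > h.py <<'E'
import numpy as np, cv2
from scipy.spatial.transform import Rotation as R
from cell import r
def cam(n,s=None):
    c=r.get_calibration(n)
    if n!='wrist': return c['mtx'],np.array(c['eye']),R.from_quat(c['orientation']).as_matrix()
    T=c['tool_from_camera']; M=R.from_quat(s['ee_rot']).as_matrix()
    return c['mtx'],np.array(s['tool_pos'])+M@T[:3,3],M@T[:3,:3]
def ray(C,p):
    K,e,M=C; d=M@np.array([(p[0]-K[0,2])/K[0,0],-(p[1]-K[1,2])/K[1,1],-1]); return e,d/np.linalg.norm(d)
def plane(C,p,z):
    e,d=ray(C,p); return e+d*(z-e[2])/d[2]
def tri(C1,p1,C2,p2):
    a,u=ray(C1,p1); b,v=ray(C2,p2)
    t=np.linalg.lstsq(np.c_[u,-v],b-a,rcond=None)[0]; P,Q=a+t[0]*u,b+t[1]*v
    return (P+Q)/2,np.linalg.norm(P-Q)
def blobs(im,kind,amin=20):
    h=cv2.cvtColor(im,cv2.COLOR_BGR2HSV)
    if kind=='red': m=cv2.inRange(h,(0,185,60),(5,255,255))|cv2.inRange(h,(173,185,60),(180,255,255))
    if kind=='tube': m=cv2.inRange(h,(0,150,90),(15,255,255))|cv2.inRange(h,(173,150,60),(180,255,255))
    if kind=='black': m=cv2.inRange(h,(0,0,0),(180,255,60))
    out=[]
    for c in cv2.findContours(m,cv2.RETR_EXTERNAL,cv2.CHAIN_APPROX_NONE)[0]:
        if cv2.contourArea(c)<amin: continue
        M=cv2.moments(c); out.append((np.array([M['m10'],M['m01']])/M['m00'],cv2.contourArea(c),cv2.minAreaRect(c),c))
    return out
E
python3 - <<'E'
from h import *
np.set_printoptions(precision=4,suppress=True)
for n in('scene','side'):
    im=cv2.imread(f'pics/{n}0.png'); C=cam(n)
    h=cv2.cvtColor(im,cv2.COLOR_BGR2HSV)
    pts={'scene':[(152,161),(172,147),(372,266),(385,250),(120,200)],'side':[(235,162),(250,277),(272,279)]}[n]
    print(n,[tuple(h[y,x]) for x,y in pts])
    for k,z in(('red',.013),('tube',.013),('black',.016)):
        for c,a,rc,ct in blobs(im,k):
            if a>1500: continue
            box=cv2.boxPoints(rc); l=[plane(C,p,z) for p in box]
            print(k,c.round(1),a,plane(C,c,z)[:2],'sides',np.linalg.norm(l[0]-l[1]).round(3),np.linalg.norm(l[1]-l[2]).round(3))
E
```

```text
scene [(np.uint8(15), np.uint8(171), np.uint8(116)), (np.uint8(5), np.uint8(211), np.uint8(87)), (np.uint8(15), np.uint8(164), np.uint8(135)), (np.uint8(4), np.uint8(223), np.uint8(112)), (np.uint8(18), np.uint8(117), np.uint8(131))]
red [384.1 249.8] 71.5 [0.5082 0.3066] sides 0.02 0.025
red [170.  145.9] 62.5 [ 0.5778 -0.2987] sides 0.021 0.042
red [195.8 115.7] 41.0 [ 0.4517 -0.317 ] sides 0.023 0.036
tube [373.5 263.2] 398.5 [0.5514 0.3015] sides 0.112 0.027
tube [151.5 158.5] 381.5 [ 0.6383 -0.3081] sides 0.144 0.042
tube [189.4 122.3] 172.5 [ 0.4818 -0.3147] sides 0.086 0.036
black [356.2 281.7] 20.5 [0.6131 0.2901] sides 0.005 0.021
black [227.7 225.4] 633.0 [ 0.6728 -0.0181] sides 0.037 0.124
black [391.9 212. ] 31.5 [0.409  0.2788] sides 0.02 0.068
black [396.3 208. ] 65.0 [0.3925 0.2826] sides 0.029 0.069
black [246.9 207.5] 421.5 [ 0.6073 -0.0111] sides 0.037 0.094
black [266.2 191.2] 640.5 [ 0.5416 -0.0005] sides 0.038 0.156
black [  2.  175.4] 46.0 [ 0.9062 -0.5754] sides 0.047 0.013
black [281.3 178.7] 450.0 [0.4879 0.0086] sides 0.034 0.241
black [357.7 154. ] 34.5 [0.
[... 618 characters left out ...]
0.1113 -2.8983] sides 0.159 1.901
black [ 50.5 374.2] 185.5 [0.9002 0.546 ] sides 0.027 0.056
black [  5.  334.5] 224.5 [1.0271 0.4625] sides 0.024 0.065
black [237.4 203.2] 98.5 [ 0.608  -0.0178] sides 0.08 0.032
black [259.3 205.3] 191.5 [ 0.543 -0.006] sides 0.137 0.032
black [215.3 201.8] 133.0 [ 0.6741 -0.0258] sides 0.111 0.034
black [432.  163.2] 50.5 [-0.0646 -0.2867] sides 0.054 0.135
black [399.  115.8] 22.5 [-0.1038 -0.7955] sides 0.042 0.118
black [409.3 105.5] 68.5 [-0.2019 -0.951 ] sides 0.199 0.065
black [478.6  88.6] 502.0 [-0.6903 -1.255 ] sides 0.349 0.371
black [413.9 104.5] 973.0 [-0.2308 -0.9679] sides 1.872 0.63
black [509.1  56.1] 72.5 [-1.3573 -2.1688] sides 0.1 1.605
```

```bash
python3 -m jog '{"xyz":[[0.5,-0.4,0],[1,-0.8,0],[1,-0.8,0],[1,-0.8,0],[1,-0.8,0]],"rot":[[0,0,0.03],[0,0,0.07],[0,0,0.07],[0,0,0.07],[0,0,0.07]]}' -1
python3 -m jog '{"xyz":[[0.5,-0.5,0],[1,-1,0],[1,-1,0],[1,-1,0],[1,-1,0]],"rot":[[0,0,0],[0,0,0],[0,0,0],[0,0,0],[0,0,0]]}'
python3 - <<'E'
from h import *
s=r.get_state(); im=r.grab_frame('wrist'); cv2.imwrite('pics/w1.png',im)
np.set_printoptions(precision=4,suppress=True)
C=cam('wrist',s); print(s['time_s'],s['tool_pos'],s['ft_force'])
for k in('red','tube'):
    for c,a,rc,ct in blobs(im,k,100): print(k,c,a,plane(C,c,.013),rc)
E
```

```text
time_s: 0.72
tool_pos: [0.3589, 0.4689, 0.2137]
ee_rot: [0.061, 0.998, -0.0, -0.0]
ft_force: [-0.7, -0.0, -0.1]
width: 0.0911
finger_force: 0.0
time_s: 1.35
tool_pos: [0.5092, 0.3191, 0.2137]
ee_rot: [0.061, 0.998, -0.0, -0.0]
ft_force: [-0.7, 0.8, 0.5]
width: 0.0915
finger_force: 0.0
1.35 [0.5092 0.3191 0.2137] [-0.696   0.8433  0.5388]
red [249.4859 177.732 ] 349.5 [0.5146 0.3054 0.013 ] ((249.5, 177.5), (19.0, 19.0), 90.0)
tube [249.6647 179.1705] 347.0 [0.5164 0.3054 0.013 ] ((249.5, 178.0), (20.0, 21.0), 90.0)
```

View pics/w1.png

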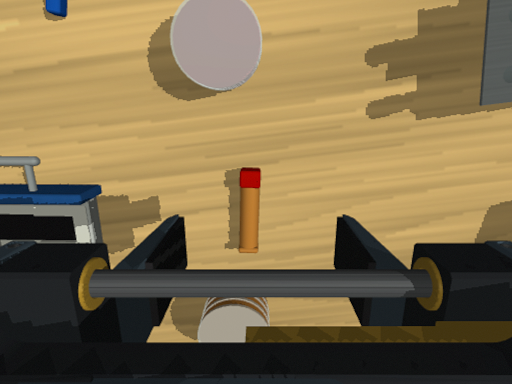

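The wrist view shows the medium tube upright in the picture: cap at (250,177), foot at (248,250). The fingers straddle its line, and the dishes are at (216,42) and (235,320), clear of it. Next I measure its axis and height.

```bash
cat >> h.py <<'E'
def tube(im,C,z,near,box=None):
    """red-cap/whole-tube from colour; returns cap centre px, tube end px list, centre and direction at plane z"""
    h=cv2.cvtColor(im,cv2.COLOR_BGR2HSV)
    m=cv2.inRange(h,(0,150,50),(16,255,255))|cv2.inRange(h,(173,150,50),(180,255,255))
    m=cv2.morphologyEx(m,cv2.MORPH_CLOSE,np.ones((5,5)))
    cs=[c for c in cv2.findContours(m,cv2.RETR_EXTERNAL,cv2.CHAIN_APPROX_NONE)[0] if cv2.contourArea(c)>60]
    c=min(cs,key=lambda c:np.linalg.norm(c[:,0].mean(0)-near))
    P=np.array([plane(C,p,z)[:2] for p in c[:,0]],dtype=np.float32)
    (cx,cy),sz,a=cv2.minAreaRect(P*1000)
    b=cv2.boxPoints(((cx,cy),sz,a))/1000; e=[b[1]-b[0],b[2]-b[1]]; e=max(e,key=np.linalg.norm)
    M=cv2.moments(c)
    return dict(px=np.array([M['m10'],M['m01']])/M['m00'],xy=np.array([cx,cy])/1000,size=np.array(sz),ang=np.degrees(np.arctan2(e[1],e[0]))%180)
E
python3 - <<'E'
from h import *
np.set_printoptions(precision=4,suppress=True)
s=r.get_state(); W=cam('wrist',s); S=cam('scene'); D=cam('side')
im=cv2.imread('pics/w1.png'); w=tube(im,W,.018,(249,210)); print(w)
a=tube(cv2.imread('pics/scene0.png'),S,.018,(372,266)); b=tube(cv2.imread('pics/side0.png'),D,.018,(255,278)); print(a,b)
print('tri',tri(W,w['px'],S,a['px']),tri(W,w['px'],D,b['px']))
rw=blobs(im,'red',100)[0][0]; rs=blobs(cv2.imread('pics/scene0.png'),'red')[0][0]
print('cap',tri(W,rw,S,rs))
for n,z in((( 325,295),.062),((407,193),.047)): print('dish',plane(S,n,z))
E
```

```text
{'px': array([249.0064, 208.7452]), 'xy': array([0.5561, 0.3005]), 'size': array([ 26.0996, 114.4724]), 'ang': np.float32(171.98204)}
{'px': array([371.4337, 264.4175]), 'xy': array([0.5585, 0.2991]), 'size': array([ 26.7472, 118.857 ]), 'ang': np.float32(171.88087)} {'px': array([254.8152, 277.0379]), 'xy': array([0.5576, 0.3046]), 'size': array([ 46.2736, 107.6041]), 'ang': np.float32(174.31274)}
tri (array([0.5552, 0.2996, 0.0098]), np.float64(0.0007898227067639967)) (array([0.5525, 0.3007, 0.016 ]), np.float64(0.0013033223663657851))
cap (array([0.5121, 0.3064, 0.0199]), np.float64(0.00047510098149725706))
dish [0.6929 0.2511 0.062 ]
dish [0.3612 0.2849 0.047 ]
```

```bash
python3 -m jog '{"xyz":[[0.16,-0.06,-0.2],[0.31,-0.125,-0.6],[0.31,-0.125,-0.9],[0.31,-0.125,-0.9],[0.31,-0.125,-0.9]],"rot":[[0,0,0],[0,0,-0.006],[0,0,-0.006],[0,0,-0.006],[0,0,-0.006]]}'
python3 -m jog '{"xyz":[[0,0,-0.25],[0,0,-0.49],[0,0,-0.49],[0,0,-0.49]],"rot":[[0,0,0],[0,0,0],[0,0,0],[0,0,0]]}'
python3 -m jog '{"xyz":[[0,0,0],[0,0,0],[0,0,0],[0,0,0],[0,0,0],[0,0,0]],"rot":[[0,0,0],[0,0,0],[0,0,0],[0,0,0],[0,0,0],[0,0,0]]}' 1 20
```

```text
time_s: 2.02
tool_pos: [0.5554, 0.3018, 0.0807]
ee_rot: [0.069, 0.998, 0.0, 0.001]
ft_force: [0.3, 0.6, 0.4]
width: 0.0911
finger_force: 0.0
time_s: 2.52
tool_pos: [0.5566, 0.3012, 0.0079]
ee_rot: [0.07, 0.998, 0.001, 0.001]
ft_force: [0.5, 0.0, 1.3]
width: 0.0911
finger_force: 0.0
time_s: 3.28
tool_pos: [0.5554, 0.3003, 0.0054]
ee_rot: [0.07, 0.998, -0.0, -0.0]
ft_force: [-0.3, -0.7, -0.0]
width: 0.0342
finger_force: 0.0
```

```bash
python3 -m jog '{"xyz":[[0,0,0],[0,0,0],[0,0,0],[0,0,0]],"rot":[[0,0,0],[0,0,0],[0,0,0],[0,0,0]]}'
python3 -m jog '{"xyz":[[0,0,0.3],[0,0,0.7],[0,0,1],[0,0,1],[0,0,1]],"rot":[[0,0,0],[0,0,0],[0,0,0],[0,0,0],[0,0,0]]}'
python3 -m jog '{"xyz":[[0,-0.4,0.1],[0,-0.8,0.2],[0,-1,0.3],[0,-1,0.3],[0,-1,0.3],[0,-1,0.3]],"rot":[[0,0,-0.05],[0,0,-0.1],[0,0,-0.15],[0,0,-0.2],[0,0,-0.25],[0,0,-0.25]]}'
python3 -m jog '{"xyz":[[0,-0.4,0],[0,-0.8,0],[0,-1,0],[0,-1,0],[0,-1,0],[0,-1,0]],"rot":[[0,0,-0.05],[0,0,-0.1],[0,0,-0.15],[0,0,-0.2],[0,0,-0.25],[0,0,-0.25]]}'
python3 - <<'E'
from h import *
s=r.get_state(); im=r.grab_frame('wrist'); cv2.imwrite('pics/w2.png',im)
import json;json.dump([list(map(float,s['tool_pos'])),list(map(float,s['ee_rot']))],open('w2.json','w'))
E
```

```text
time_s: 3.78
tool_pos: [0.5554, 0.3003, 0.0054]
ee_rot: [0.07, 0.998, -0.0, -0.0]
ft_force: [0.4, -0.8, -0.1]
width: 0.0244
finger_force: 20.0
time_s: 4.4
tool_pos: [0.5549, 0.3001, 0.1547]
ee_rot: [0.07, 0.998, -0.0, -0.0]
ft_force: [-0.2, 0.3, -1.9]
width: 0.0245
finger_force: 20.0
time_s: 5.15
tool_pos: [0.5547, 0.1501, 0.1989]
ee_rot: [0.446, 0.895, -0.001, -0.001]
ft_force: [0.4, 0.9, 0.3]
width: 0.0247
finger_force: 20.0
time_s: 5.9
tool_pos: [0.555, 0.0004, 0.1996]
ee_rot: [0.753, 0.658, -0.001, -0.001]
ft_force: [-0.2, 0.7, -1.0]
width: 0.0246
finger_force: 20.0
```

View pics/w2.png

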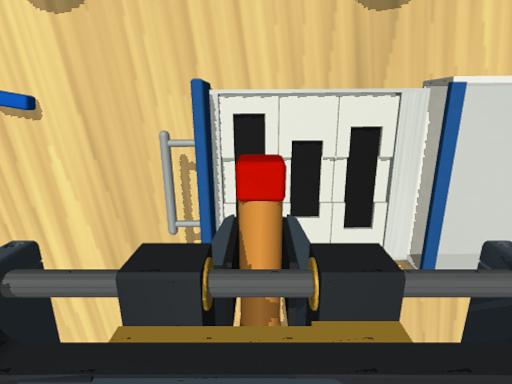

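Held tube is straight in the fingers (cap at (260,178)). The pockets show at (250,115, partly hidden), (307,178) short and (363,178) medium, and the handle at (168,180). Next I triangulate the pockets.

```bash
python3 - <<'E'
from h import *
import json
np.set_printoptions(precision=4,suppress=True)
p,q=json.load(open('w2.json')); s=dict(tool_pos=p,ee_rot=q); W=cam('wrist',s);S=cam('scene');D=cam('side')
si=cv2.imread('pics/scene0.png');di=cv2.imread('pics/side0.png')
def corners(c,C,z):
    P=np.array([plane(C,x,z)[:2] for x in c[:,0]],dtype=np.float32)*1000
    return cv2.minAreaRect(P)
wb=[b for b in blobs(cv2.imread('pics/w2.png'),'black',600) if 280<b[0][0]<400 and 120<b[0][1]<240]
sb=[b for b in blobs(si,'black',300) if 200<b[0][0]<275 and 180<b[0][1]<235]
for b in sb: print('S',b[0],corners(b[3],S,.016))
for b in wb:
    rc=corners(b[3],W,.016); print('W',b[0],rc,plane(W,b[0],.016))
    for t in sb:
        P,g=tri(W,b[0],S,t[0])
        if g<.01: print('  tri',P,g)
# held cap
c=blobs(cv2.imread('pics/w2.png'),'red',200)[0]; print('cap',c[0],plane(W,c[0],p[2]+.008+.01))
y=R.from_quat(q).as_matrix()[:,1]; print('closing deg',np.degrees(np.arctan2(y[1],y[0])),r.get_state()['joints'])
E
```

```text
S [227.6672 225.4392] ((672.568603515625, -20.5084228515625), (120.76094818115234, 35.852928161621094), 82.636962890625)
S [246.8988 207.4717] ((607.1322631835938, -12.068378448486328), (90.71417999267578, 36.036346435546875), 83.0544204711914)
S [266.1978 191.2103] ((541.4320678710938, -3.96112060546875), (149.84683227539062, 36.236019134521484), 82.6377182006836)
W [305.1408 177.4836] ((607.767578125, -11.59299087524414), (91.89116668701172, 35.03606414794922), 82.6338119506836) [ 0.6081 -0.0088  0.016 ]
  tri [ 0.6081 -0.0093  0.018 ] 0.001963598259620985
W [360.8675 175.9285] ((673.1046142578125, -19.362934112548828), (121.01709747314453, 35.101036071777344), 82.62200927734375) [ 0.674  -0.0159  0.016 ]
  tri [ 0.6735 -0.0163  0.0182] 0.0019304675723076526
cap [259.9633 177.4747] [0.5614 0.0443 0.2176]
closing deg -7.771064081433094 [-0.1068  0.411   1.5373 -0.      1.1945  0.0266]
```

```bash
python3 -m jog '{"xyz":[[0.3,-0.05,0],[0.6,-0.1,-0.1],[0.785,-0.136,-0.4],[0.785,-0.136,-0.7],[0.785,-0.136,-0.7],[0.785,-0.136,-0.7]],"rot":[[0,0,0.002],[0,0,0.002],[0,0,0.002],[0,0,0.002],[0,0,0.002],[0,0,0.002]]}'
python3 -m jog '{"xyz":[[0,0,-0.2],[0,0,-0.4],[0,0,-0.477],[0,0,-0.477],[0,0,-0.477]],"rot":[[0,0,0],[0,0,0],[0,0,0],[0,0,0],[0,0,0]]}'
python3 -m jog '{"xyz":[[0,0,0],[0,0,0],[0,0,0]],"rot":[[0,0,0],[0,0,0],[0,0,0]]}' 0
```

```text
time_s: 6.7
tool_pos: [0.6737, -0.02, 0.097]
ee_rot: [0.752, 0.659, 0.0, 0.0]
ft_force: [0.3, 0.5, -0.6]
width: 0.0245
finger_force: 20.0
time_s: 7.32
tool_pos: [0.6742, -0.0202, 0.0256]
ee_rot: [0.753, 0.659, 0.001, 0.001]
ft_force: [-0.4, -1.0, -0.4]
width: 0.0244
finger_force: 20.0
time_s: 7.7
tool_pos: [0.6732, -0.0201, 0.0241]
ee_rot: [0.753, 0.658, 0.0, 0.0]
ft_force: [-1.0, -0.5, 0.4]
width: 0.0456
finger_force: 0.0
```

```bash
python3 -m jog '{"xyz":[[0,0,0.3],[0,0,0.7],[0,0,1],[0,0,1]],"rot":[[0,0,0],[0,0,0],[0,0,0],[0,0,0]]}'
python3 -m jog '{"xyz":[[-0.1,-0.4,0.1],[-0.2,-0.8,0.2],[-0.2,-1,0.3],[-0.2,-1,0.3],[-0.2,-1,0.3],[-0.2,-1,0.3]],"rot":[[0,0,-0.05],[0,0,-0.1],[0,0,-0.15],[0,0,-0.2],[0,0,-0.25],[0,0,-0.25]]}'
python3 -m jog '{"xyz":[[-0.1,-0.4,0],[-0.2,-0.8,0],[-0.2,-0.92,0],[-0.2,-0.92,0],[-0.2,-0.92,0],[-0.2,-0.92,0]],"rot":[[0,0,-0.05],[0,0,-0.1],[0,0,-0.15],[0,0,-0.2],[0,0,-0.25],[0,0,-0.25]]}' -1
python3 - <<'E'
from h import *
np.set_printoptions(precision=4,suppress=True)
s=r.get_state(); im=r.grab_frame('wrist'); cv2.imwrite('pics/w3.png',im)
W=cam('wrist',s);S=cam('scene')
si=r.grab_frame('scene'); cv2.imwrite('pics/scene1.png',si)
s0=cv2.imread('pics/scene0.png')
reds=[b for b in blobs(im,'red',80)]
for b in reds:print('red',b[0],b[1],plane(W,b[0],.02))
for b in reds:
  for t in blobs(s0,'red'):
    P,g=tri(W,b[0],S,t[0])
    if g<.015: print('cap tri',P,g)
  t=tube(im,W,.018,b[0]); print(t)
for n in((152,160),(190,124)): print('S',tube(s0,S,.018,n))
print('now placed',tube(si,S,.034,(228,225)))
y=R.from_quat(s['ee_rot']).as_matrix()[:,1]; print(s['tool_pos'],np.degrees(np.arctan2(y[1],y[0])))
E
```

```text
time_s: 8.2
tool_pos: [0.6752, -0.0203, 0.178]
ee_rot: [0.753, 0.658, 0.002, 0.003]
ft_force: [-0.2, 0.1, -0.2]
width: 0.0455
finger_force: 0.0
time_s: 8.95
tool_pos: [0.6427, -0.1701, 0.2178]
ee_rot: [0.947, 0.321, -0.001, -0.0]
ft_force: [-0.6, -0.5, -0.5]
width: 0.0455
finger_force: 0.0
time_s: 9.7
tool_pos: [0.613, -0.3079, 0.2182]
ee_rot: [0.998, -0.065, -0.0, -0.0]
ft_force: [0.3, 0.2, -0.4]
width: 0.0914
finger_force: 0.0
red [256.5635 200.0774] 258.5 [ 0.5792 -0.2986  0.02  ]
cap tri [ 0.5776 -0.2983  0.0136] 0.0008043883304499579
{'px': array([256.2159, 149.8346]), 'xy': array([ 0.6376, -0.3056]), 'size': array([ 24.4007, 140.3846]), 'ang': np.float32(172.90073)}
S {'px': array([152.5119, 158.4727]), 'xy': array([ 0.6389, -0.3016]), 'size': array([ 43.7542, 144.9397]), 'ang': np.float32(173.68971)}
S {'px': array([189.4069, 123.2167]), 'xy': array([ 0.4887, -0.3089]), 'size': array([91.7391, 41.296 ]), 'ang': np.float32(3.6577752)}
now placed {'px': array([226.8534, 222.8275]), 'xy': array([ 0.6737, -0.0203]), 'size': array([116.5078,  28.1635]), 'ang': np.float32(80.154915)}
[ 0.613  -0.3079  0.2182] -97.40206258598569
```

View pics/w3.png

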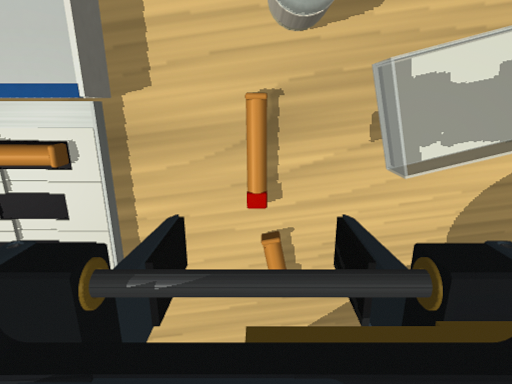

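The picture shows the long tube from its foot at (256,95) to its cap at (257,200), lined up with the tool. The short tube's foot is at (272,240), and the medium tube lies in its pocket at (30,155). Measured length 140 mm and cap height 14 mm both fit.

```bash
python3 -m jog '{"xyz":[[0.1,0.015,-0.3],[0.16,0.015,-0.6],[0.16,0.015,-0.9],[0.16,0.015,-0.9],[0.16,0.015,-0.9]],"rot":[[0,0,0],[0,0,0],[0,0,0],[0,0,0],[0,0,0]]}'
python3 -m jog '{"xyz":[[0,0,-0.25],[0,0,-0.52],[0,0,-0.52],[0,0,-0.52]],"rot":[[0,0,0],[0,0,0],[0,0,0],[0,0,0]]}'
python3 -m jog '{"xyz":[[0,0,0],[0,0,0],[0,0,0],[0,0,0],[0,0,0],[0,0,0],[0,0,0],[0,0,0],[0,0,0]],"rot":[[0,0,0],[0,0,0],[0,0,0],[0,0,0],[0,0,0],[0,0,0],[0,0,0],[0,0,0],[0,0,0]]}' 1 20
python3 -m jog '{"xyz":[[0,0,0.3],[0,0,0.7],[0,0,1],[0,0,1],[0,0,1]],"rot":[[0,0,0],[0,0,0],[0,0,0],[0,0,0],[0,0,0]]}'
```

```text
time_s: 10.42
tool_pos: [0.6379, -0.3063, 0.0857]
ee_rot: [0.998, -0.066, 0.001, 0.0]
ft_force: [0.4, 0.2, 1.1]
width: 0.0912
finger_force: 0.0
time_s: 10.92
tool_pos: [0.6386, -0.3067, 0.0087]
ee_rot: [0.998, -0.066, 0.002, 0.001]
ft_force: [0.1, 0.1, 1.2]
width: 0.091
finger_force: 0.0
time_s: 12.05
tool_pos: [0.6371, -0.3058, 0.0058]
ee_rot: [0.998, -0.067, -0.0, -0.0]
ft_force: [-0.2, 0.2, -1.4]
width: 0.0246
finger_force: 20.0
time_s: 12.68
tool_pos: [0.6367, -0.3056, 0.1552]
ee_rot: [0.998, -0.067, -0.0, -0.0]
ft_force: [0.3, -0.4, -1.2]
width: 0.0242
finger_force: 20.0
```

```bash
python3 -m jog '{"xyz":[[-0.1,0.4,0],[-0.2,0.8,0],[-0.3,1,0],[-0.3,1,0],[-0.3,1,0],[-0.3,1,0]],"rot":[[0,0,0.05],[0,0,0.1],[0,0,0.15],[0,0,0.2],[0,0,0.25],[0,0,0.25]]}'
python3 -m jog '{"xyz":[[-0.1,0.4,0],[-0.2,0.8,0],[-0.3,1,0],[-0.335,1,0],[-0.335,1,0],[-0.335,1,0]],"rot":[[0,0,0.05],[0,0,0.1],[0,0,0.15],[0,0,0.2],[0,0,0.251],[0,0,0.251]]}'
python3 - <<'E'
from h import *
np.set_printoptions(precision=4,suppress=True)
s=r.get_state(); im=r.grab_frame('wrist'); cv2.imwrite('pics/w4.png',im)
W=cam('wrist',s)
y=R.from_quat(s['ee_rot']).as_matrix()[:,1]; print(s['tool_pos'],np.degrees(np.arctan2(y[1],y[0])))
for z in(.016,.173):
  for b in blobs(im,'black' if z<.1 else 'red',300): print(z,b[0],b[1],plane(W,b[0],z))
E
```

```text
time_s: 13.42
tool_pos: [0.5914, -0.1555, 0.1545]
ee_rot: [0.947, 0.32, -0.001, -0.001]
ft_force: [-0.0, -0.5, -0.8]
width: 0.0248
finger_force: 20.0
time_s: 14.18
tool_pos: [0.5415, -0.0058, 0.1552]
ee_rot: [0.753, 0.658, -0.0, -0.0]
ft_force: [0.3, -0.7, 0.0]
width: 0.0247
finger_force: 20.0
[ 0.5415 -0.0058  0.1552] -7.706213932877364
0.016 [363.7387 283.247 ] 7536.0 [ 0.645 -0.138  0.016]
0.016 [228.2946 335.5894] 31738.0 [ 0.4777 -0.1891  0.016 ]
0.016 [288.0218 249.1687] 580.0 [ 0.5629 -0.0832  0.016 ]
0.016 [230.834  250.7893] 614.5 [ 0.4992 -0.0767  0.016 ]
0.016 [323.3368 179.8653] 2724.5 [ 0.6081 -0.009   0.016 ]
0.016 [378.9188 169.9973] 996.0 [ 0.6658 -0.0063  0.016 ]
0.016 [259.5874 113.9706] 487.5 [0.551  0.0658 0.016 ]
0.016 [214.0952 144.6401] 578.0 [0.5014 0.0423 0.016 ]
0.173 [398.1059 142.0556] 782.0 [0.6182 0.0468 0.173 ]
```

```bash
python3 -m jog '{"xyz":[[0,0.012,-0.2],[0,0.012,-0.5],[0,0.012,-0.7],[0,0.012,-0.878],[0,0.012,-0.878],[0,0.012,-0.878]],"rot":[[0,0,0.002],[0,0,0.002],[0,0,0.002],[0,0,0.002],[0,0,0.002],[0,0,0.002]]}'
python3 -m jog '{"xyz":[[0,0,-0.003],[0,0,-0.003],[0,0,-0.003]],"rot":[[0,0,0],[0,0,0],[0,0,0]]}' 0.2
python3 -m jog '{"xyz":[[0,0,0.3],[0,0,0.7],[0,0,1],[0,0,1]],"rot":[[0,0,0],[0,0,0],[0,0,0],[0,0,0]]}'
python3 - <<'E'
from h import *
S=cam('scene')
n=tube(cv2.imread('pics/scene0.png'),S,.018,(190,124)); print(n)
E
```

```text
time_s: 14.98
tool_pos: [0.542, -0.0041, 0.0248]
ee_rot: [0.75, 0.661, 0.0, 0.0]
ft_force: [-0.0, 0.3, -0.9]
width: 0.0245
finger_force: 20.0
time_s: 15.35
tool_pos: [0.5421, -0.0041, 0.0241]
ee_rot: [0.75, 0.662, 0.0, 0.0]
ft_force: [0.0, 0.4, 0.0]
width: 0.0364
finger_force: 0.0
time_s: 15.85
tool_pos: [0.5437, -0.0042, 0.1773]
ee_rot: [0.75, 0.662, 0.002, 0.002]
ft_force: [0.2, -1.0, -0.2]
width: 0.0365
finger_force: 0.0
{'px': array([189.40694444, 123.21666667]), 'xy': array([ 0.48867322, -0.30893985]), 'size': array([91.73912048, 41.29596329]), 'ang': np.float32(3.6577752)}
```

```bash
python3 -m jog '{"xyz":[[-0.1,-0.4,0.1],[-0.2,-0.8,0.2],[-0.28,-1,0.3],[-0.28,-1,0.3],[-0.28,-1,0.3],[-0.28,-1,0.3]],"rot":[[0,0,-0.05],[0,0,-0.1],[0,0,-0.15],[0,0,-0.2],[0,0,-0.22],[0,0,-0.22]]}'
python3 -m jog '{"xyz":[[-0.1,-0.4,0],[-0.2,-0.8,0],[-0.28,-1,0],[-0.28,-1,0],[-0.28,-1,0],[-0.28,-1,0]],"rot":[[0,0,-0.05],[0,0,-0.1],[0,0,-0.15],[0,0,-0.2],[0,0,-0.22],[0,0,-0.22]]}' -1
python3 - <<'E'
from h import *
np.set_printoptions(precision=4,suppress=True)
s=r.get_state(); im=r.grab_frame('wrist'); cv2.imwrite('pics/w5.png',im)
W=cam('wrist',s);S=cam('scene'); s0=cv2.imread('pics/scene0.png')
for b in blobs(im,'red',80):
  print('red',b[0],b[1],plane(W,b[0],.02))
  for t in blobs(s0,'red'):
    P,g=tri(W,b[0],S,t[0])
    if g<.015: print('cap tri',P,g)
  print(tube(im,W,.018,b[0]))
si=r.grab_frame('scene'); cv2.imwrite('pics/scene2.png',si)
for n in((228,224),(266,189)): print('placed',tube(si,S,.034,n))
y=R.from_quat(s['ee_rot']).as_matrix()[:,1]; print(s['tool_pos'],np.degrees(np.arctan2(y[1],y[0])))
E
```

```text
time_s: 16.6
tool_pos: [0.4994, -0.154, 0.2179]
ee_rot: [0.929, 0.369, -0.0, -0.0]
ft_force: [-0.1, -1.1, -0.5]
width: 0.0366
finger_force: 0.0
time_s: 17.35
tool_pos: [0.4577, -0.3038, 0.2182]
ee_rot: [0.999, 0.033, -0.0, -0.0]
ft_force: [-0.3, -0.2, 0.8]
width: 0.0908
finger_force: 0.0
red [268.5    174.7299] 274.0 [ 0.4566 -0.314   0.02  ]
cap tri [ 0.4554 -0.3137  0.0176] 0.001539728868810463
{'px': array([268.3872, 150.2663]), 'xy': array([ 0.4856, -0.3121]), 'size': array([80.2655, 26.2239]), 'ang': np.float32(3.815563)}
red [49.2997 92.5789] 718.0 [ 0.5361 -0.0553  0.02  ]
{'px': array([32.9139, 89.1891]), 'xy': array([ 0.538 , -0.0355]), 'size': array([74.9855, 28.6095]), 'ang': np.float32(82.7952)}
placed {'px': array([227.1094, 223.1675]), 'xy': array([ 0.6737, -0.0203]), 'size': array([116.5078,  28.1635]), 'ang': np.float32(80.154854)}
placed {'px': array([264.5994, 187.8035]), 'xy': array([ 0.5469, -0.0028]), 'size': array([145.93  ,  32.4194]), 'ang': np.float32(81.77667)}
[ 0.4577 -0.3038  0.2182] -86.19552555552767
```

View pics/w5.png

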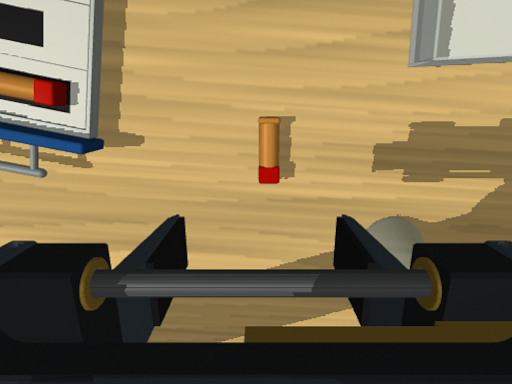

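View pics/scene2.png

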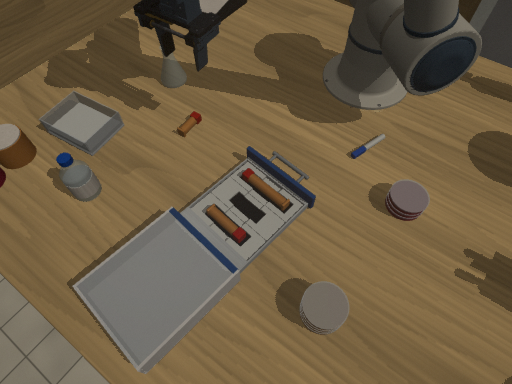

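The wrist view shows the short tube from foot (268,120) to cap (268,176), 80 mm long and lined up. The scene view shows both placed tubes sitting in the outer pockets, the middle one still free. I'll check that the flask at (173,80) is clear.

```bash
python3 -c "
from h import *
S=cam('scene');D=cam('side');print(plane(S,(175,80),.005),plane(D,(305,143),.005),tri(S,(167,46),D,(305,115)))"
```

```text
[ 0.37053149 -0.4796179   0.005     ] [ 0.36080574 -0.50063956  0.005     ] (array([ 0.3699027 , -0.47766105,  0.12944198]), np.float64(0.001250790746061496))
```

```bash
python3 -m jog '{"xyz":[[0.1,-0.055,-0.3],[0.18,-0.055,-0.6],[0.18,-0.055,-0.9],[0.18,-0.055,-0.9],[0.18,-0.055,-0.9]],"rot":[[0,0,0],[0,0,0],[0,0,0],[0,0,0],[0,0,0]]}'
python3 -m jog '{"xyz":[[0,0,-0.25],[0,0,-0.52],[0,0,-0.52],[0,0,-0.52]],"rot":[[0,0,0],[0,0,0],[0,0,0],[0,0,0]]}'
python3 -m jog '{"xyz":[[0,0,0],[0,0,0],[0,0,0],[0,0,0],[0,0,0],[0,0,0],[0,0,0],[0,0,0],[0,0,0]],"rot":[[0,0,0],[0,0,0],[0,0,0],[0,0,0],[0,0,0],[0,0,0],[0,0,0],[0,0,0],[0,0,0]]}' 1 20
python3 -m jog '{"xyz":[[0,0,0.3],[0,0,0.7],[0,0,1],[0,0,1],[0,0,1]],"rot":[[0,0,0],[0,0,0],[0,0,0],[0,0,0],[0,0,0]]}'
```

```text
time_s: 18.08
tool_pos: [0.4855, -0.3127, 0.0852]
ee_rot: [0.999, 0.033, 0.0, 0.0]
ft_force: [0.3, 0.4, 0.7]
width: 0.0912
finger_force: 0.0
time_s: 18.58
tool_pos: [0.486, -0.3131, 0.008]
ee_rot: [0.999, 0.032, 0.001, 0.001]
ft_force: [1.1, 1.0, 0.4]
width: 0.0912
finger_force: 0.0
time_s: 19.7
tool_pos: [0.4849, -0.3122, 0.0057]
ee_rot: [0.999, 0.032, -0.0, -0.0]
ft_force: [-0.4, 0.8, -0.6]
width: 0.0246
finger_force: 20.0
time_s: 20.32
tool_pos: [0.4845, -0.312, 0.1551]
ee_rot: [0.999, 0.032, -0.0, -0.0]
ft_force: [-0.1, 0.6, -1.8]
width: 0.0247
finger_force: 20.0
```

```bash
python3 -m jog '{"xyz":[[0.1,0.3,0],[0.2,0.6,0],[0.3,0.9,0],[0.4,1,0],[0.4,1,0],[0.4,1,0]],"rot":[[0,0,0.05],[0,0,0.1],[0,0,0.15],[0,0,0.2],[0,0,0.22],[0,0,0.22]]}'
python3 -m jog '{"xyz":[[0.1,0.3,0],[0.2,0.6,0],[0.3,0.9,0],[0.42,1,0],[0.42,1,0],[0.42,1,0],[0.42,1,0]],"rot":[[0,0,0.05],[0,0,0.1],[0,0,0.15],[0,0,0.2],[0,0,0.219],[0,0,0.219],[0,0,0.219]]}'
```

```text
time_s: 21.08
tool_pos: [0.5442, -0.1617, 0.1541]
ee_rot: [0.929, 0.369, -0.001, -0.001]
ft_force: [-0.2, -0.9, 0.2]
width: 0.0243
finger_force: 20.0
time_s: 21.95
tool_pos: [0.6075, -0.0127, 0.1552]
ee_rot: [0.752, 0.66, -0.0, -0.0]
ft_force: [-0.4, -0.5, 0.5]
width: 0.0248
finger_force: 20.0
```

```bash
python3 -m jog '{"xyz":[[0,0.006,-0.2],[0,0.006,-0.5],[0,0.006,-0.7],[0,0.006,-0.878],[0,0.006,-0.878],[0,0.006,-0.878]],"rot":[[0,0,0],[0,0,0],[0,0,0],[0,0,0],[0,0,0],[0,0,0]]}'
python3 -m jog '{"xyz":[[0,0,-0.003],[0,0,-0.003],[0,0,-0.003]],"rot":[[0,0,0],[0,0,0],[0,0,0]]}' 0.2
python3 -m jog '{"xyz":[[0,0,0.3],[0,0,0.7],[0,0,1],[0,0,1]],"rot":[[0,0,0],[0,0,0],[0,0,0],[0,0,0]]}'
python3 -m jog '{"xyz":[[-0.3,0,0.1],[-0.7,0,0.2],[-0.8,0,0.3],[-0.8,0,0.3],[-0.8,0,0.3]],"rot":[[0,0,0],[0,0,0],[0,0,0],[0,0,0],[0,0,0]]}'
python3 - <<'E'
from h import *
np.set_printoptions(precision=4,suppress=True)
s=r.get_state(); W=cam('wrist',s); print(s['tool_pos'])
im=r.grab_frame('wrist'); cv2.imwrite('pics/w6.png',im)
si=r.grab_frame('side'); di=r.grab_frame('scene'); cv2.imwrite('pics/side3.png',si); cv2.imwrite('pics/scene3.png',di)
v=np.vstack([cv2.resize(im,None,fx=.78,fy=.78),cv2.resize(cv2.resize(di[130:280,160:340],None,fx=1,fy=1),(399,299))]); cv2.imwrite('pics/v6.png',v)
for n in((228,224),(247,206),(266,189)): print(tube(di,cam('scene'),.034,n))
for n in((170,160),(0,0)):
    for b in blobs(im,'red',100): print(b[0],plane(W,b[0],.042))
    break
E
```

```text
time_s: 22.7
tool_pos: [0.608, -0.0117, 0.0248]
ee_rot: [0.751, 0.66, 0.0, 0.0]
ft_force: [-0.5, 0.3, -0.3]
width: 0.0248
finger_force: 20.0
time_s: 23.08
tool_pos: [0.608, -0.0114, 0.024]
ee_rot: [0.751, 0.661, 0.0, 0.0]
ft_force: [0.5, -0.3, 0.4]
width: 0.0361
finger_force: 0.0
time_s: 23.58
tool_pos: [0.6098, -0.0116, 0.1774]
ee_rot: [0.751, 0.661, 0.002, 0.002]
ft_force: [0.4, 0.6, -0.3]
width: 0.0371
finger_force: 0.0
time_s: 24.2
tool_pos: [0.4885, -0.0114, 0.2179]
ee_rot: [0.751, 0.661, -0.0, -0.0]
ft_force: [0.9, -0.3, -0.1]
width: 0.0362
finger_force: 0.0
[ 0.4885 -0.0114  0.2179]
{'px': array([227.1073, 223.0232]), 'xy': array([ 0.6737, -0.02  ]), 'size': array([116.0418,  28.1635]), 'ang': np.float32(80.15489)}
{'px': array([246.3028, 204.8343]), 'xy': array([ 0.6114, -0.0097]), 'size': array([86.1491, 29.3957]), 'ang': np.float32(80.79534)}
{'px': array([264.631 , 187.8914]), 'xy': array([ 0.5469, -0.0026]), 'size': array([146.2099,  32.4194]), 'ang': np.float32(81.776665)}
[303.2918 210.4853] [ 0.5353 -0.0586  0.042 ]
[357.8202 187.2156] [ 0.6015 -0.0379  0.042 ]
[420.8058 126.0557] [0.6737 0.0238 0.042 ]
```

View pics/v6.png

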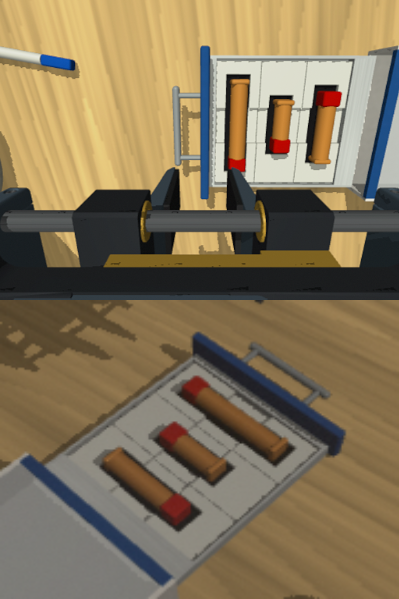

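All three tubes lie flat in the right pockets: upper view, long (237,125), short (281,125), medium (325,125). The handle ends are at (177,88) and (179,163). Next I measure the handle for the push.

```bash
python3 -c "
from h import *
s=r.get_state();W=cam('wrist',s);S=cam('scene')
a,g=tri(W,(227,113),S,(308,178.2));b,h=tri(W,(229,209),S,(274.1,154.1));print(a,g,b,h,(a+b)/2,np.linalg.norm(a-b))
for p in((227,113),(229,209)):print(plane(W,p,.038))
for p in((256,60),(260,255)):print('panel top',plane(W,p,.055))
y=R.from_quat(s['ee_rot']).as_matrix()[:,1]; print(s['tool_pos'],np.degrees(np.arctan2(y[1],y[0])),s['joints'])"
```

```text
[0.46034828 0.06672111 0.03700682] 0.003786612397876835 [ 0.44509692 -0.04649672  0.03321202] 0.003230587066123587 [0.4527226  0.0101122  0.03510942] 0.114303466464451
[0.46128257 0.06502271 0.038     ]
[ 0.446025   -0.04661095  0.038     ]
panel top [0.50027631 0.1125045  0.055     ]
panel top [ 0.47670246 -0.10389179  0.055     ]
[ 0.48833496 -0.0113732   0.21772146] -7.2832667005084435 [-1.45628854e-01  2.98722039e-01  1.66657321e+00  3.60657380e-05
  1.17737781e+00 -1.85256848e-02]
```

```bash
python3 -m jog '{"xyz":[[-0.3,0.1,0],[-0.5,0.17,-0.1],[-0.5,0.17,-0.4],[-0.5,0.17,-0.7],[-0.5,0.17,-0.7],[-0.5,0.17,-0.7]],"rot":[[0,0,0],[0,0,0],[0,0,0],[0,0,0],[0,0,0],[0,0,0]]}' 1 20
python3 -m jog '{"xyz":[[0,0,-0.3],[0,0,-0.62],[0,0,-0.62],[0,0,-0.62]],"rot":[[0,0,0],[0,0,0],[0,0,0],[0,0,0]]}'
python3 -m jog '{"xyz":[[0.05,-0.006,0],[0.1,-0.013,0],[0.15,-0.019,0],[0.2,-0.026,0],[0.25,-0.032,0],[0.3,-0.039,0]],"rot":[[0,0,0],[0,0,0],[0,0,0],[0,0,0],[0,0,0],[0,0,0]]}'
```

```text
time_s: 25.1
tool_pos: [0.4136, 0.0141, 0.1144]
ee_rot: [0.751, 0.661, 0.0, 0.0]
ft_force: [-0.5, 0.4, -0.1]
width: -0.0
finger_force: 0.0
time_s: 25.6
tool_pos: [0.414, 0.014, 0.0224]
ee_rot: [0.751, 0.661, 0.001, 0.001]
ft_force: [-0.1, 0.9, 0.9]
width: 0.0003
finger_force: 0.0
time_s: 26.35
tool_pos: [0.4582, 0.0082, 0.0205]
ee_rot: [0.751, 0.661, -0.0, -0.0]
ft_force: [-2.9, 1.3, 2.3]
width: 0.0006
finger_force: 1.3
```

```bash
python3 -m jog '{"xyz":[[0.06,-0.008,0],[0.12,-0.016,0],[0.18,-0.023,0],[0.24,-0.031,0],[0.3,-0.039,0],[0.36,-0.047,0],[0.42,-0.054,0],[0.48,-0.062,0],[0.54,-0.07,0],[0.6,-0.078,0]],"rot":[[0,0,0],[0,0,0],[0,0,0],[0,0,0],[0,0,0],[0,0,0],[0,0,0],[0,0,0],[0,0,0],[0,0,0]]}'
python3 -m jog '{"xyz":[[0.06,-0.008,0],[0.12,-0.016,0],[0.18,-0.023,0],[0.24,-0.031,0],[0.3,-0.039,0],[0.36,-0.047,0],[0.42,-0.054,0],[0.48,-0.062,0],[0.54,-0.07,0],[0.6,-0.078,0]],"rot":[[0,0,0],[0,0,0],[0,0,0],[0,0,0],[0,0,0],[0,0,0],[0,0,0],[0,0,0],[0,0,0],[0,0,0]]}'
python3 - <<'E'
from h import *
di=r.grab_frame('scene'); cv2.imwrite('pics/scene4.png',cv2.resize(di[130:370,60:340],None,fx=2,fy=2))
E
```

```text
time_s: 27.6
tool_pos: [0.5485, -0.0035, 0.0206]
ee_rot: [0.751, 0.661, 0.0, -0.0]
ft_force: [-3.1, 1.5, -1.3]
width: 0.0004
finger_force: 1.2
time_s: 28.85
tool_pos: [0.6385, -0.0152, 0.0206]
ee_rot: [0.751, 0.661, 0.0, 0.0]
ft_force: [-2.5, 2.0, -0.5]
width: 0.0006
finger_force: 1.3
```

View pics/scene4.png

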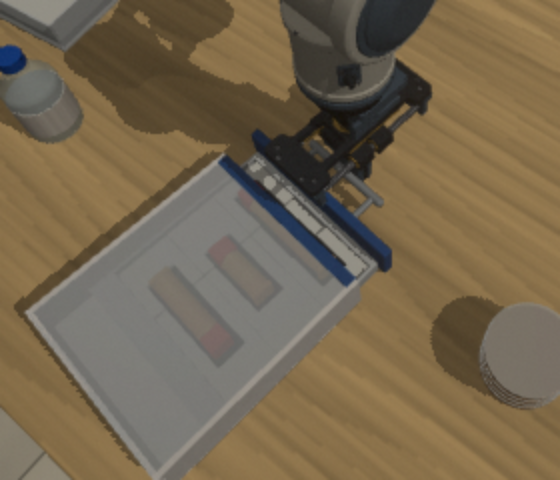

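The drawer is about 40 mm from shut (its front at (320,205), cabinet edge at (290,220)). The tubes still lie in their pockets, so I push on slowly until the force rises.

```bash
python3 -m jog '{"xyz":[[0.04,-0.005,0],[0.08,-0.01,0],[0.12,-0.016,0],[0.16,-0.021,0],[0.2,-0.026,0],[0.2,-0.026,0]],"rot":[[0,0,0],[0,0,0],[0,0,0],[0,0,0],[0,0,0],[0,0,0]]}'
python3 -m jog '{"xyz":[[0.015,-0.002,0],[0.03,-0.004,0],[0.04,-0.005,0],[0.04,-0.005,0]],"rot":[[0,0,0],[0,0,0],[0,0,0],[0,0,0]]}'
```

```text
time_s: 29.65
tool_pos: [0.6688, -0.0192, 0.0206]
ee_rot: [0.751, 0.661, 0.0, 0.0]
ft_force: [0.2, -0.2, 0.1]
width: 0.0004
finger_force: 0.0
time_s: 30.15
tool_pos: [0.6741, -0.0198, 0.0206]
ee_rot: [0.751, 0.661, 0.0, 0.0]
ft_force: [-0.9, -0.3, -0.0]
width: 0.0006
finger_force: 0.2
```

```bash
for i in 1 2 3; do python3 -m jog '{"xyz":[[0.01,-0.001,0],[0.02,-0.003,0],[0.02,-0.003,0]],"rot":[[0,0,0],[0,0,0],[0,0,0]]}' | grep -E 'pos|ft'; done
```

```text
tool_pos: [0.675, -0.0199, 0.0205]
ft_force: [-12.8, 2.1, 9.8]
tool_pos: [0.675, -0.02, 0.0204]
ft_force: [-30.1, 3.1, 23.5]
tool_pos: [0.6751, -0.02, 0.0204]
ft_force: [-45.9, 5.3, 38.8]
```

The force climbs while the position holds, so the drawer is on its stop. I back off and check.

```bash
python3 -m jog '{"xyz":[[-0.1,0.013,0],[-0.3,0.039,0],[-0.6,0.077,0],[-0.6,0.077,0.2],[-0.6,0.077,0.6],[-0.6,0.077,1],[-0.6,0.077,1],[-0.6,0.077,1]],"rot":[[0,0,0],[0,0,0],[0,0,0],[0,0,0],[0,0,0],[0,0,0],[0,0,0],[0,0,0]]}'
python3 - <<'E'
from h import *
s=r.get_state();W=cam('wrist',s)
im=r.grab_frame('wrist');di=r.grab_frame('scene'); cv2.imwrite('pics/scene5.png',di)
cv2.imwrite('pics/v7.png',np.hstack([cv2.resize(di[130:370,60:340],(400,343)),cv2.resize(im,(400,343))]))
np.save('w7.npy',np.r_[s['tool_pos'],s['ee_rot']])
E
```

```text
time_s: 32.28
tool_pos: [0.5929, -0.0096, 0.1705]
ee_rot: [0.751, 0.661, 0.0, 0.0]
ft_force: [1.0, -0.1, -0.3]
width: 0.0005
finger_force: 0.0
```

View pics/v7.png

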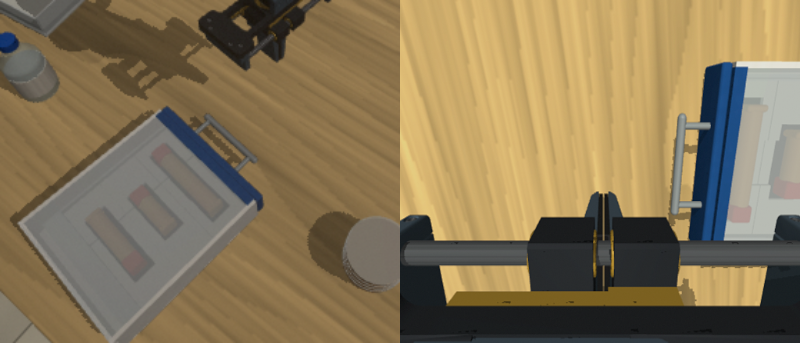

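The drawer front now meets the cabinet (left panel, blue on blue at (210,155)), and the three tubes lie in their pockets under the clear top. One numeric check: how far the handle moved.

```bash
python3 -c "
from h import *
v=np.load('w7.npy');W=cam('wrist',dict(tool_pos=v[:3],ee_rot=v[3:]))
a,b=plane(W,(360,134),.038),plane(W,(352,241),.038);m=(a+b)/2;u=np.array([.9917,-.128]);print(m,(m[:2]-[.4535,.0093])@u)
S=cam('scene');a=(plane(S,(60+208*.7,130+117*.7),.038)+plane(S,(60+253*.7,130+160*.7),.038))/2
b=(plane(S,(308,178.2),.038)+plane(S,(274.1,154.1),.038))/2;print(a,b,(a-b)[:2]@u)
di=cv2.imread('pics/scene5.png')
for n in((325,295),(407,193)):pass
o=cv2.imread('pics/scene0.png');print([np.abs(di[y0:y1,x0:x1].astype(int)-o[y0:y1,x0:x1]).mean() for x0,x1,y0,y1 in((300,350,280,335),(385,430,178,220))])"
```

```text
[ 0.69091253 -0.02578776  0.038     ] 0.23993323993499927
[ 0.69167785 -0.02049817  0.038     ] [0.45420082 0.01294009 0.038     ] 0.23978606845062458
[np.float64(6.110787878787879), np.float64(9.334038800705468)]
```

```bash
python3 -c "
from cell import r
print(r.sign_off())"
```

```text
the job is handed in; nothing more can be done
None
```

The job is handed in: each tube lies in the pocket matching its length, the drawer is shut against its stop (handle moved 0.240 of 0.241 m, by camera), and the dish stacks were not touched. Sign-off returned no verdict.

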